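Load and clamp a tube rack on a bench shaker

TASK

Slide the rack of stoppered test tubes gently along the shaker's platform, in between the guide rails, until it is fully home against the back stop. Then screw the hold-down plate down with the round knob on top until it presses firmly on the stoppers, about 55 N, but not so hard that the glass could break, and let go, leaving the things around it where they are.

Things in the scene. Friction and masses are not known exactly. Their poses are not given: they have to be found in the camera images.
- shaker: Bench tube shaker, fixed to the bench: white housing 280 x 200 x 51 mm, aluminium platform 300 x 200 mm on it, its top 66 mm above the bench. Origin on the bench; the platform spans x -170 to +130, y +-100 mm. Its x axis points from its front (panel with display and dial, where the rack waits) to its back: the rack is slid along +x.
- bridge (a point): Middle of the top of the shaker's portal, 221 mm above the bench, straight above the seat point (shaker axes): a bridge bar 30 (x) x 154 (y) x 16 mm on two steel columns 14 mm thick, 60 mm either side (y). The screw passes through it and the knob sits above it.
- rail_mouth (a point): Point on the platform top midway between the front ends of the two guide rails, 41 mm before (-x of) the seat point. The rails are 12 mm high, 63 mm apart inside (rack: 60 mm); over their first 27 mm they flare, about 90 mm apart inside at this point, to lead the rack in.
- seat (a point): Point on the platform top midway between the rails, straight under the knob, 60 mm behind (+x) the shaker's origin, same axes: the rack is fully home when rack_center lies here, its rear face then touching the back stop.
- backstop: Steel stop 60 mm wide, 22 mm high, across the rear end of the rails; origin at the middle of its foot; its front face lies 45 mm beyond (+x) the seat point. The rack should meet it softly: more than 45 N on it jars the tubes.
- rack_center (a point): Underside centre of the tube block of the loose white plastic rack (0.28 to 0.43 kg): block 90 (x) x 60 (y) mm with six stoppered tubes, stopper tops 89 to 95 mm above the underside. Its +x axis points to the end that goes in first. It waits on the front half of the platform, clear of the rails, a little askew. A flat tongue 34 mm wide, 7 mm high, reaches back to x -129 mm.
- fin (a point): Grip point of the rack's fin, an upright white plate on the tongue, 12 mm thick (rack y), 26 mm long (rack x), from 7 to 57 mm above the platform; this point is 38 mm above the rack's underside and 114 mm behind rack_center (rack -x). Pinch it from above across its 12 mm; holding it steers the rack.
- knob_grip (a point): Centre of the round fluted black knob, 44 mm across, 24 mm high, axis vertical, above the seat point; 263 to 267 mm above the bench at the start. Clockwise from above drives screw, knob and plate down together, 12 mm per turn (1.91 mm per rad), and it stays put when left. Friction of 0.20 N m resists turning either way, so a torque read at rest may be off by up to that; compare like with like. Each newton of pressing adds 0.0019 N m.
- plate_face (a point): Centre of the rubber underside (90 x 64 mm) of the pressing plate, 101 mm below knob_grip, 1.5 to 11 mm above the stopper tops at the start. It hangs from the screw-carried plate by four stiff springs: after it touches, each rad of knob turn adds about 68 N. It is to end pressing with 35 to 80 N: aim at 55 N, 0.105 N m more torque than before touching. Over 100 N glass breaks.
- dropper1: White dropper bottle 25 mm across, 74 mm high, standing on the platform's rear corner beside the rails; origin under its foot. Leave alone.
- dropper2: The same kind of bottle, on the bench beside the shaker. Leave alone.
- dropper3: The same kind of bottle, on the bench beside the shaker. Leave alone.
- beaker: Glass beaker 70 mm across, 90 mm high, on the bench beside the shaker; origin under its foot. Leave alone.
- petri: Flat glass dish 90 mm across, 15 mm high, on the bench. Leave alone.
- marker: Marker pen 130 mm long lying on the bench. Leave alone.
- cylinder: Glass measuring cylinder, foot 52 mm across, 150 mm high. Leave alone.
Not all that is in view belongs to the job. Leave any green or purple look-alike of the part that bears rack_center alone.

How it is judged:
By the outcome, as a careful person would: the job done as asked, in the order asked, and still so for the second after the job is handed in, with the robot touching nothing.
It also fails if it takes over 72 s, if anything falls off the work surface, if the arm or the gripper's body presses on something with over 40 N, if the wrist force passes 120 N, or if a joint passes its speed limit or range.

ROBOT

A 6-joint arm with a two-finger parallel gripper is mounted at the origin on the work surface. World frame = base frame: x ahead of the robot, y to its left, z up, the work surface at z = 0. Lengths are in m, angles in rad, forces in N, time in s.
With the tool pointing down it reaches from about 0.275 to 0.825 m from the base axis. Payload 5.2 kg.
Tool frame: the origin (TCP) lies on the centre line of the jaws, within the pads' length; the fingertips stand 22 mm ahead of it and the grasp point (between the pads) lies 3 mm ahead of it; z points along the fingers, x is the direction in which the jaws open and shut, and the axes are right-handed (so a half turn about z gives the same grasp; the last joint's range is limited). The gripper opens to 93 mm and grips with 3 to 60 N. Pads are 15 mm wide; open, the fingers measure 128 mm over their backs; the gripper's body (75 mm by 188 mm) begins 65 mm behind the grasp point.
Start: joints at [1.137, 0.259, 1.535, -0, 1.348, -0.203], TCP at [0.126, 0.535, 0.241] pointing down, gripper open.
Joint ranges: [-3.14, 3.14], [-0.91, 2.08], [0.19, 2.58], [-1.22, 4.36], [0.22, 2.71], [-3.12, 3.12]. Speed limits (rad/s): [2.57, 2.57, 3.14, 3.14, 3.14, 3.14].

INTERFACE

Orientations are given as a unit quaternion [w, x, y, z].
In Python, from workcell import r gives the robot as it stands.
- The arm moves only by the tool carry_out, never from a script. Its argument "targets" is a list that holds one entry, the list of rows, each a list of 7 numbers: the shift along the tool's x, y, z in mm, then the turn, a rotation vector about the tool's x, y, z in rad, then the opening, from 0 (shut) to 1 (fully open). In form: [[[dx, dy, dz, rx, ry, rz, gripper], ...]]. A call has 1 to 10 rows; each row is the pose to reach, as a shift and turn from the pose commanded when the call began, along the tool's axes at that moment; what a row does not reach only later rows make up. A row lasts 1/12 s, in which the tool goes at most 41.7 mm and 7.16 degrees, less where a joint would pass 70% of its speed; a pose out of reach is approached as far as the arm can. A call with a gripper value outside its range is refused whole. The fingers move at their own pace and stop on an object; the grip force is fixed at half the most. Time passes only in rows, so rows that repeat a pose let the fingers close. It gives the time, the measured TCP pose, the force and the opening at its end, in the units of the state.
- r.observe(): the state, without advancing time (a new reading comes with each control period).
- r.grab_frame(name): name is "scene" or "top"; returns a dict with "image" (384x512x3 uint8, blue, green, red), "fx", "fy", "cx", "cy" (pixels), "k1" (the pictures are not rectified: a ray, as slopes to the right and down, at radius r is drawn at 1 + k1 r^2 times it, then the intrinsics apply), "origin" and "attitude" of the camera in the world. Camera axes: x right, y down, z forward; pixel columns grow to the right and rows downward; lengths in m; the calibration is good to about 2 mm. A picture is of the moment at which its call begins. There is no depth.
- r.close_job(): hands the job in, once; it reports no verdict.
The state is a dict: "time_s": time; "qpos": joint angles; "qvel": joint speeds; "tau": joint torques, N m; "tcp_pos": TCP position; "ee_rot": TCP orientation; "ft_force": force on the tool from outside, world axes, zero at the start; "ft_torque": the same for the moment, N m; "opening": finger opening in m.
Only numpy, scipy, OpenCV 4.12 (cv2) and the standard library are available. Lean on these libraries where they do the work, as an engineer would, in place of code of your own. Each camera call takes 0.05 s, during which the arm holds its last target. There are 200 camera calls.

## Working session

There is one attempt and no reset: what is moved stays moved. The work goes in short steps, Python scripts to look and compute and a tool call to move; the robot and the scene stay as the last step left them, time stands still between calls to the robot, and variables do not carry over. Pictures are saved under pics/ and viewed, about 8 in all and at most 12, crops included, and the job is handed in when it is done.

Besides the shell and the picture viewer there is one more tool, called after ">>>" by a JSON object that holds its "method" and its "body", one argument or row to a line. carry_out: Moves the arm, as the interface text tells. Its arguments: {"type":"object","properties":{"targets":{"type":"array"}},"required":["targets"]}

```bash
mkdir -p pics; ls
python3 - <<'E'
from workcell import r
import cv2
for n in("scene","top"):
    f=r.grab_frame(n); im=f["image"]; cv2.imwrite(f"pics/{n}0.png",im)
    print(n,{k:f[k] for k in f if k!="image"})
s=r.observe(); print(s)
a=cv2.imread("pics/scene0.png")
E
```

```text
pics
scene {'fx': 421.4023880012141, 'fy': 421.4023880012141, 'cx': 258.3874816708515, 'cy': 186.1808874252724, 'k1': -0.09065235848495799, 'origin': array([ 1.30410101, -0.3499464 ,  0.7997412 ]), 'attitude': array([-0.40804957,  0.75984638,  0.44901499, -0.23348353])}
top {'fx': 474.07984626018555, 'fy': 474.07984626018555, 'cx': 253.34853504818417, 'cy': 189.3877246211818, 'k1': -0.10681380886978858, 'origin': array([0.26292442, 0.09700551, 1.51062918]), 'attitude': array([-0.06785494,  0.71030322, -0.69694646,  0.07162874])}
{'time_s': 0.1, 'qpos': array([ 1.13724743e+00,  2.59280522e-01,  1.53593320e+00, -5.90778260e-07,
        1.34796478e+00, -2.02797083e-01]), 'qvel': array([-0.00116163, -0.0028681 , -0.00272176, -0.00157561,  0.00104787,
       -0.00031971]), 'tau': array([ 2.54484818e-03, -4.38212550e+01, -2.84646016e+01,  7.20496383e-02,
        3.64343659e-02, -6.81980919e-05]), 'tcp_pos': array([0.12558316, 0.53503283, 0.23991142]), 'ee_rot': array([ 3.57399703e-04,  7.83807558e-01,  6.21003288e-01, -7.07812204e-04]), 'ft_force': array([ 0.4967793 ,  0.3033165 , -0.31215904]), 'ft_torque': array([ 0.00684374, -0.02869033, -0.02068737]), 'opening': 0.09299233355704044}
```

View pics/scene0.png

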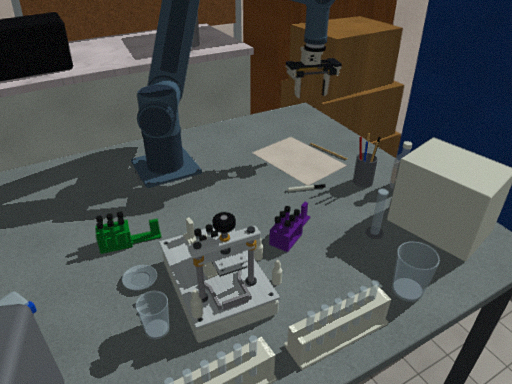

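View pics/top0.png

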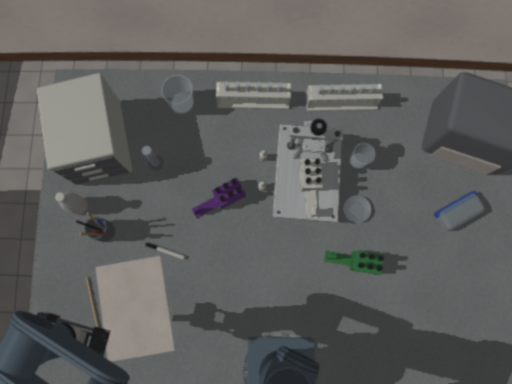

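```bash
cat > h.py <<'E'
import cv2, numpy as np
from scipy.spatial.transform import Rotation as R
def rot(q): return R.from_quat([q[1],q[2],q[3],q[0]]).as_matrix()
def K(f): return np.array([[f["fx"],0,f["cx"]],[0,f["fy"],f["cy"]],[0,0,1.]])
def D(f): return np.array([f["k1"],0,0,0,0.])
def proj(f,P):
    M=rot(f["attitude"]).T; t=-M@f["origin"]
    return cv2.projectPoints(np.atleast_2d(np.float64(P)),cv2.Rodrigues(M)[0],t,K(f),D(f))[0][:,0]
def ray(f,uv,z):
    n=cv2.undistortPoints(np.float64([[uv]]),K(f),D(f))[0,0]
    d=rot(f["attitude"])@np.r_[n,1]; return f["origin"]+d*(z-f["origin"][2])/d[2]
def crop(im,x0,y0,x1,y1,s,name,pts=None):
    c=cv2.resize(im[y0:y1,x0:x1],None,fx=s,fy=s,interpolation=cv2.INTER_CUBIC)
    for x in range(-(-x0//10)*10,x1,10):
        cv2.line(c,(int((x-x0+.5)*s),0),(int((x-x0+.5)*s),8),(0,0,255),1); cv2.putText(c,str(x),(int((x-x0+.5)*s)-10,18),0,.35,(0,0,255),1)
    for y in range(-(-y0//10)*10,y1,10):
        cv2.line(c,(0,int((y-y0+.5)*s)),(8,int((y-y0+.5)*s)),(0,0,255),1); cv2.putText(c,str(y),(10,int((y-y0+.5)*s)+4),0,.35,(0,0,255),1)
    for p in (pts if pts is not None else []):
        cv2.circle(c,(int((p[0]-x0+.5)*s),int((p[1]-y0+.5)*s)),3,(0,255,0),1)
    cv2.imwrite("pics/"+name,c)
E
python3 - <<'E'
from h import *
from workcell import r
for n,b,s in(("top",(262,112,358,228),5),("scene",(150,190,290,340),4)):
    f=r.grab_frame(n); crop(f["image"],*b,s,n+"1.png")
E
```

```text
(no output)
```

View pics/top1.png

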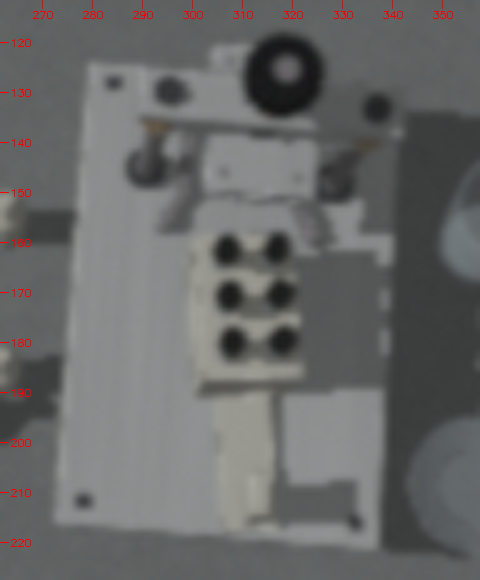

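View pics/scene1.png

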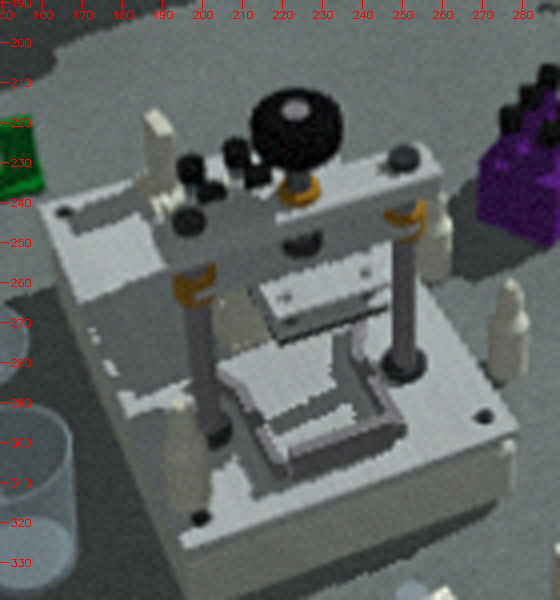

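```bash
cat > fit.py <<'E'
from h import *
from workcell import r
from scipy.optimize import least_squares
ft=r.grab_frame("top"); fs=r.grab_frame("scene")
def W(p,P):
    P=np.atleast_2d(P); c,s=np.cos(p[2]),np.sin(p[2])
    return np.c_[p[0]+c*P[:,0]-s*P[:,1],p[1]+s*P[:,0]+c*P[:,1],P[:,2]]
def fit(obs,x0):
    # obs: (cam, uv, local P)
    res=lambda p:np.concatenate([proj(c,W(p,P))[0]-uv for c,uv,P in obs])
    o=least_squares(res,x0,loss="soft_l1"); print(o.x.round(4)); print(res(o.x).reshape(-1,2).round(1).tolist()); return o.x
sh=[(ft,(273,216.5),(-.17,.1,.066)),(ft,(338,221.5),(-.17,-.1,.066)),(ft,(279.5,124.5),(.13,.1,.066)),
 (fs,(195.3,326.3),(.13,-.1,.066)),(fs,(279.5,297),(.13,.1,.066)),(fs,(160,240.5),(-.17,-.1,.066)),
 (ft,(291,145.5),(.06,.06,.066)),(ft,(329.5,148.5),(.06,-.06,.066)),(ft,(318.5,127),(.06,0,.277)),(fs,(223.5,217),(.06,0,.277))]
if __name__=="__main__":
    p0=ray(ft,(308,170),.066); print("px z .066",p0)
    S=fit(sh,[p0[0],p0[1],0])
    rk=[(ft,(312.5,170.3),(0,0,.158)),(ft,(307.2,161),(.0285,.0145,.158)),(ft,(318,180),(-.0285,-.0145,.158)),(ft,(308,180),(-.0285,.0145,.158)),(ft,(317,161),(.0285,-.0145,.158)),
     (fs,(189.3,219),(-.114,0,.123)),(ft,(313.3,207),(-.114,0,.123))]
    Rk=fit(rk,[p0[0],p0[1],0])
    print("fin",W(Rk,(-.114,0,.104)),"seat",W(S,(.06,0,.066)),"mouth",W(S,(.019,0,.066)))
    c,s=np.cos(S[2]),np.sin(S[2]); print("rack in shaker",np.array([[c,s],[-s,c]])@(Rk[:2]-S[:2]),Rk[2]-S[2])
    np.save("SR.npy",[S,Rk])
    P=[proj(ft,W(S,(x,y,.066)))[0] for x in(-.17,.13) for y in(-.1,.1)]
    fin=[(-.114+a,b,z) for a in(-.013,.013) for b in(-.006,.006) for z in(.123,.073)]+[(a,b,.066) for a in(-.045,.045) for b in(-.03,.03)]
    crop(ft["image"],262,112,358,228,5,"top2.png",P+list(proj(ft,W(Rk,fin))))
    crop(fs["image"],150,190,290,340,4,"scene2.png",list(proj(fs,W(Rk,fin)))+[proj(fs,W(S,(x,y,.066)))[0] for x in(-.17,.13) for y in(-.1,.1)])
    a=cv2.imread("pics/top2.png");b=cv2.imread("pics/scene2.png")
    a=cv2.resize(a[:,100:360],(260*1,580)); b=b[60:460,0:520]
    o=np.zeros((580,790,3),np.uint8);o[:,:260]=a;o[:400,265:785]=b;cv2.imwrite("pics/both2.png",o)
E
python3 fit.py
```

```text
px z .066 [ 0.61767276 -0.07857777  0.066     ]
[ 0.6317 -0.0785 -0.062 ]
[[-0.6, 0.0], [-1.0, 0.2], [-0.4, -0.5], [-0.6, 1.0], [-0.4, -0.5], [-2.1, 0.5], [-0.8, 0.4], [-1.7, 0.4], [-0.2, -1.3], [-0.6, 0.1]]
[ 0.5945 -0.0808  0.0375]
[[0.0, -0.0], [0.0, -0.0], [-0.1, -0.3], [0.0, -0.2], [-0.0, -0.2], [-0.3, 0.9], [-0.6, 3.4]]
fin [[ 0.48055365 -0.08508384  0.104     ]] seat [[ 0.69160611 -0.08221996  0.066     ]] mouth [[ 0.65068495 -0.07967862  0.066     ]]
rack in shaker [-0.03703326 -0.0046131 ] 0.09952521103330897
```

View pics/both2.png

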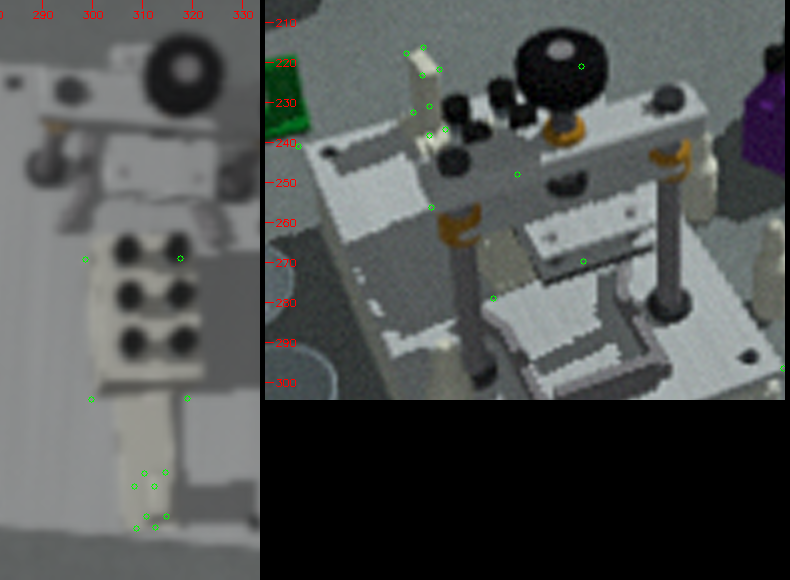

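```bash
cat > mv.py <<'E'
from h import *
from workcell import r
def to(pos,ang):  # world TCP pos, world angle (deg) of tool x axis; prints mm/rad in tool frame
    s=r.observe(); M=rot(s["ee_rot"]); d=M.T@(np.array(pos)-s["tcp_pos"])*1000
    a=np.radians(ang); T=np.c_[[np.cos(a),np.sin(a),0],[np.sin(a),-np.cos(a),0],[0,0,-1]]
    rv=R.from_matrix(M.T@T).as_rotvec(); print("shift",d.round(1),"turn",rv.round(3))
def st():
    s=r.observe(); M=rot(s["ee_rot"]); print("t",round(s["time_s"],2),"tcp",s["tcp_pos"].round(4),"ang",np.degrees(np.arctan2(M[1,0],M[0,0])).round(2),"F",s["ft_force"].round(1),"T",s["ft_torque"].round(3),"open",round(s["opening"]*1e3,1),"q",s["qpos"].round(3))
E
python3 - <<'E'
from mv import *
st(); to([.4806,-.085,.2],92.15)
E
```

```text
t 0.3 tcp [0.1258 0.5353 0.2404] ang 76.77 F [ 0.2 -0.3 -0.2] T [0.026 0.058 0.038] open 93.1 q [ 1.137  0.259  1.535 -0.     1.348 -0.203]
shift [-522.6  487.4   40.6] turn [-0.     0.001 -0.268]
```

Three things could be taken for the rack in the top view: green (365,262), purple (228,193) and white on the platform (312,170). I choose the white one, with its fin at about (313,209). The overlay crop confirms that choice.

>>> {"method": "carry_out", "body": {
  "targets": [
    [[-523,487,40,0,0,-0.268,0.5],[-523,487,40,0,0,-0.268,0.5],[-523,487,40,0,0,-0.268,0.5],[-523,487,40,0,0,-0.268,0.5],[-523,487,40,0,0,-0.268,0.5],[-523,487,40,0,0,-0.268,0.5],[-523,487,40,0,0,-0.268,0.5],[-523,487,40,0,0,-0.268,0.5],[-523,487,40,0,0,-0.268,0.5],[-523,487,40,0,0,-0.268,0.5]]
  ]
}}

```text
time_s: 1.13
tcp_pos: [0.3303, 0.1766, 0.2179]
ee_rot: [0.0, 0.694, 0.72, 0.001]
ft_force: [1.1, 1.1, 0.1]
opening: 0.0466
```

Run:
```python
from mv import *
st(); to([.4806,-.085,.2],92.15)
```

```text
t 1.13 tcp [0.3303 0.1766 0.2179] ang 92.15 F [1.1 1.1 0.1] T [ 0.075 -0.032 -0.052] open 46.6 q [ 0.191 -0.051  1.946  0.     1.246 -1.418]
shift [-267.   140.3   18. ] turn [ 0.001 -0.     0.   ]
```

>>> {"method": "carry_out", "body": {
  "targets": [
    [[-267,140,18,0,0,0,0.5],[-267,140,18,0,0,0,0.5],[-267,140,18,0,0,0,0.5],[-267,140,18,0,0,0,0.5],[-267,140,18,0,0,0,0.5],[-267,140,18,0,0,0,0.5],[-267,140,18,0,0,0,0.5],[-267,140,18,0,0,0,0.5],[-267,140,18,0,0,0,0.5],[-267,140,18,0,0,0,0.5]]
  ]
}}

```text
time_s: 1.97
tcp_pos: [0.4792, -0.0831, 0.1992]
ee_rot: [-0.001, 0.694, 0.72, -0.0]
ft_force: [1.1, -0.8, -0.2]
opening: 0.0465
```

Run:
```python
from mv import *
st(); to([.4806,-.085,.109],92.15)
f=r.grab_frame("scene"); g=r.grab_frame("top")
a=f["image"][170:270,140:260]; b=g["image"][160:240,270:350]
o=np.zeros((600,800,3),np.uint8); o[:400,:480]=cv2.resize(a,None,fx=4,fy=4,interpolation=2); o[:320,480:]=cv2.resize(b,None,fx=4,fy=4,interpolation=2)
cv2.imwrite("pics/a3.png",o[:400])
```

```text
t 1.97 tcp [ 0.4792 -0.0831  0.1992] ang 92.04 F [ 1.1 -0.8 -0.2] T [0.044 0.039 0.038] open 46.5 q [-0.402  0.179  1.744  0.     1.22  -2.009]
shift [-2.   1.5 90.2] turn [-0.002 -0.001 -0.002]
```

View pics/a3.png

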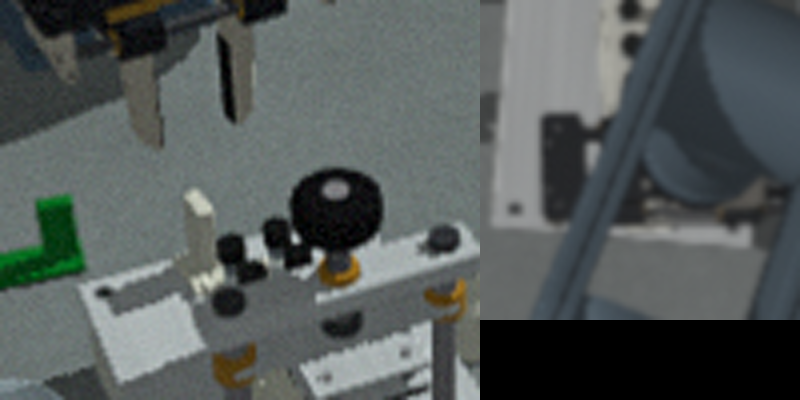

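Jaws straddle the fin (scene crop: fin at (195,200), fingers either side). Next I descend and close.

>>> {"method": "carry_out", "body": {
  "targets": [
    [[-2,1,40,0,0,0,0.5],[-2,1,70,0,0,0,0.5],[-2,1,90,0,0,0,0.5],[-2,1,90,0,0,0,0.5],[-2,1,90,0,0,0,0.25],[-2,1,90,0,0,0,0.1],[-2,1,90,0,0,0,0],[-2,1,90,0,0,0,0],[-2,1,90,0,0,0,0],[-2,1,90,0,0,0,0]]
  ]
}}

```text
time_s: 2.9
tcp_pos: [0.4813, -0.0854, 0.1105]
ee_rot: [0.001, 0.694, 0.72, 0.0]
ft_force: [0.6, -0.1, 2.8]
opening: 0.0114
```

Run:
```python
from mv import *
st()
f=r.grab_frame("scene"); g=r.grab_frame("top")
a=f["image"][180:280,140:260]; b=g["image"][140:220,270:350]
o=np.zeros((600,800,3),np.uint8); o[:400,:480]=cv2.resize(a,None,fx=4,fy=4,interpolation=2); o[:320,480:]=cv2.resize(b,None,fx=4,fy=4,interpolation=2)
cv2.imwrite("pics/a4.png",o[:400])
S,_=np.load("SR.npy"); c,s=np.cos(S[2]),np.sin(S[2]); t=r.observe()["tcp_pos"]
print("shaker yaw deg",np.degrees(S[2]),"tcp in shaker",np.array([[c,s],[-s,c]])@(t[:2]-S[:2]))
```

```text
t 2.9 tcp [ 0.4813 -0.0854  0.1105] ang 92.13 F [ 0.6 -0.1  2.8] T [ 0.226 -0.052 -0.   ] open 11.4 q [-0.404  0.282  1.856 -0.     1.002 -2.012]
shaker yaw deg -3.5537009734738416 tcp in shaker [-0.14977534 -0.01625534]
```

View pics/a4.png

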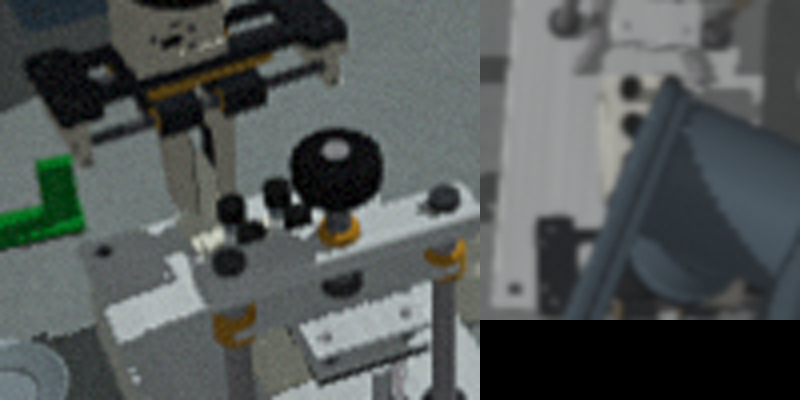

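```bash
cat >> mv.py <<'E'
S=np.load("SR.npy")[0]
def sh(x,y,z,yaw=0):  # shaker coords target
    c,s=np.cos(S[2]),np.sin(S[2]); to([S[0]+c*x-s*y,S[1]+s*x+c*y,z],np.degrees(S[2])+90+yaw)
def ins():
    c,s=np.cos(S[2]),np.sin(S[2]); t=r.observe(); print("in shaker mm",(np.array([[c,s],[-s,c]])@(t["tcp_pos"][:2]-S[:2])*1000).round(1),"F_sh",(np.array([[c,s],[-s,c]])@t["ft_force"][:2]).round(1))
E
python3 - <<'E'
from mv import *
sh(-.145,0,.1105)
E
```

```text
shift [15.7  6.4 -0.1] turn [0.001 0.001 0.099]
```

>>> {"method": "carry_out", "body": {
  "targets": [
    [[2.6,1.1,0,0,0,0.017,0],[5.2,2.2,0,0,0,0.033,0],[7.8,3.3,0,0,0,0.05,0],[10.4,4.4,0,0,0,0.067,0],[13,5.5,0,0,0,0.083,0],[15.7,6.4,0,0,0,0.1,0],[15.7,6.4,0,0,0,0.1,0],[15.7,6.4,0,0,0,0.1,0]]
  ]
}}

```text
time_s: 3.67
tcp_pos: [0.4869, -0.0702, 0.1104]
ee_rot: [0.001, 0.729, 0.684, -0.0]
ft_force: [-1.7, -1.9, 6.3]
opening: 0.0118
```

Run:
```python
from mv import *
from fit import W
st(); ins(); sh(-.10,0,.1105); sh(-.054,0,.1105)
f=r.grab_frame("scene"); g=r.grab_frame("top")
L=[(x,y,.078) for y in(-.0315,.0315) for x in(.046,.105)]+[(.019,-.045,.078),(.019,.045,.078),(.105,-.03,.088),(.105,.03,.088)]
crop(g["image"],275,118,345,198,7,"t.png",proj(g,W(S,L))); crop(f["image"],180,210,265,315,4,"s.png",proj(f,W(S,L)))
a=cv2.imread("pics/t.png");b=cv2.imread("pics/s.png")[:560]
o=np.zeros((560,800,3),np.uint8);o[:,:300]=a[:,100:400];o[:b.shape[0],310:310+b.shape[1]]=b;cv2.imwrite("pics/a5.png",o)
```

```text
t 3.77 tcp [ 0.4869 -0.0702  0.1104] ang 86.37 F [-3.8 -2.6  5.5] T [-0.322  0.175 -0.222] open 12.0 q [-3.700e-01  2.870e-01  1.849e+00 -1.000e-03  1.004e+00 -1.876e+00]
in shaker mm [-145.1   -0.6] F_sh [-3.7 -2.9]
shift [ 0.7 45.1 -0. ] turn [ 0.001  0.001 -0.001]
shift [ 0.8 91.1  0. ] turn [ 0.001  0.001 -0.001]
```

View pics/a5.png

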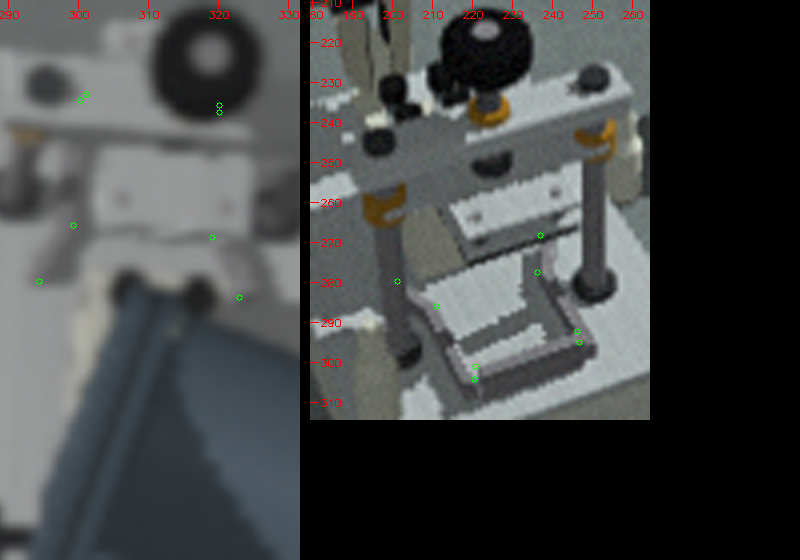

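>>> {"method": "carry_out", "body": {
  "targets": [
    [[0.5,5,0,0,0,0,0],[0.5,10,0,0,0,0,0],[0.5,15,0,0,0,0,0],[0.5,20,0,0,0,0,0],[0.5,24,0,0,0,0,0],[0.5,28,0,0,0,0,0],[0.5,31,0,0,0,0,0],[0.5,34,0,0,0,0,0],[0.5,37,0,0,0,0,0],[0.5,39,0,0,0,0,0]]
  ]
}}

```text
time_s: 4.7
tcp_pos: [0.524, -0.0711, 0.1103]
ee_rot: [-0.001, 0.729, 0.685, -0.001]
ft_force: [-9.2, 0.6, 12.0]
opening: 0.012
```

Run:
```python
from mv import *
st();ins()
```

```text
t 4.7 tcp [ 0.524  -0.0711  0.1103] ang 86.4 F [-9.2  0.6 12. ] T [ 0.1    1.116 -0.006] open 12.0 q [-3.450e-01  3.480e-01  1.757e+00 -1.000e-03  1.039e+00 -1.853e+00]
in shaker mm [-108.     0.7] F_sh [-9.2  0. ]
```

>>> {"method": "carry_out", "body": {
  "targets": [
    [[0,0,-0.4,0,0,0,0],[0,3,-0.4,0,0,0,0],[0,6,-0.4,0,0,0,0],[0,9,-0.4,0,0,0,0],[0,11,-0.4,0,0,0,0],[0,11,-0.4,0,0,0,0]]
  ]
}}

```text
time_s: 5.2
tcp_pos: [0.5355, -0.0718, 0.1104]
ee_rot: [-0.001, 0.729, 0.685, -0.001]
ft_force: [-4.6, 0.6, 6.8]
opening: 0.0117
```

Run:
```python
from mv import *
st();ins()
```

```text
t 5.2 tcp [ 0.5355 -0.0718  0.1104] ang 86.4 F [-4.6  0.6  6.8] T [ 0.063  0.67  -0.048] open 11.7 q [-3.390e-01  3.660e-01  1.730e+00 -1.000e-03  1.048e+00 -1.847e+00]
in shaker mm [-96.5   0.7] F_sh [-4.6  0.3]
```

>>> {"method": "carry_out", "body": {
  "targets": [
    [[0,4,-0.3,0,0,0,0],[0,8,-0.3,0,0,0,0],[0,12,-0.3,0,0,0,0],[0,16,-0.3,0,0,0,0],[0,20,-0.3,0,0,0,0],[0,24,-0.3,0,0,0,0],[0,27,-0.3,0,0,0,0],[0,30,-0.3,0,0,0,0],[0,32,-0.3,0,0,0,0],[0,33,-0.3,0,0,0,0]]
  ]
}}

```text
time_s: 6.03
tcp_pos: [0.5688, -0.0739, 0.1104]
ee_rot: [-0.001, 0.729, 0.685, -0.001]
ft_force: [-5.5, 0.3, 5.8]
opening: 0.0119
```

Run:
```python
from mv import *
st();ins()
```

```text
t 6.03 tcp [ 0.5688 -0.0739  0.1104] ang 86.4 F [-5.5  0.3  5.8] T [0.044 0.935 0.027] open 11.9 q [-0.323  0.418  1.646 -0.     1.079 -1.831]
in shaker mm [-63.1   0.7] F_sh [-5.5 -0.1]
```

Now creep, one short call at a time.

>>> {"method": "carry_out", "body": {
  "targets": [
    [[0,1,0,0,0,0,0],[0,2,0,0,0,0,0],[0,3,0,0,0,0,0],[0,4,0,0,0,0,0],[0,5,0,0,0,0,0],[0,5.5,0,0,0,0,0],[0,6,0,0,0,0,0]]
  ]
}}

```text
time_s: 6.62
tcp_pos: [0.5745, -0.0743, 0.1104]
ee_rot: [-0.001, 0.729, 0.685, -0.001]
ft_force: [-6.5, 1.1, 6.7]
opening: 0.0121
```

>>> {"method": "carry_out", "body": {
  "targets": [
    [[0,0.5,0,0,0,0,0],[0,1,0,0,0,0,0],[0,1.5,0,0,0,0,0]]
  ]
}}

```text
time_s: 6.87
tcp_pos: [0.576, -0.0744, 0.1104]
ee_rot: [-0.001, 0.729, 0.685, -0.001]
ft_force: [-6.8, 0.5, 5.6]
opening: 0.0119
```

>>> {"method": "carry_out", "body": {
  "targets": [
    [[0,0.4,0,0,0,0,0],[0,0.8,0,0,0,0,0],[0,0.8,0,0,0,0,0]]
  ]
}}

```text
time_s: 7.12
tcp_pos: [0.5769, -0.0744, 0.1104]
ee_rot: [-0.001, 0.729, 0.685, -0.001]
ft_force: [-6.2, -0.7, 5.9]
opening: 0.0121
```

Run:
```python
from mv import *
st();ins()
```

```text
t 7.12 tcp [ 0.5769 -0.0744  0.1104] ang 86.4 F [-6.2 -0.7  5.9] T [ 0.01   0.735 -0.045] open 12.1 q [-0.32   0.431  1.625 -0.     1.087 -1.827]
in shaker mm [-55.    0.7] F_sh [-6.2 -1.1]
```

>>> {"method": "carry_out", "body": {
  "targets": [
    [[0,0.4,0,0,0,0,0],[0,0.8,0,0,0,0,0],[0,1,0,0,0,0,0]]
  ]
}}

```text
time_s: 7.37
tcp_pos: [0.5779, -0.0745, 0.1104]
ee_rot: [-0.001, 0.729, 0.685, -0.001]
ft_force: [-5.9, 1.2, 6.9]
opening: 0.0116
```

>>> {"method": "carry_out", "body": {
  "targets": [
    [[0,0.4,0,0,0,0,0],[0,0.8,0,0,0,0,0],[0,1,0,0,0,0,0]]
  ]
}}

```text
time_s: 7.62
tcp_pos: [0.5784, -0.0745, 0.1104]
ee_rot: [-0.001, 0.729, 0.685, -0.001]
ft_force: [-7.7, -0.1, 7.5]
opening: 0.0118
```

>>> {"method": "carry_out", "body": {
  "targets": [
    [[0,0.4,0,0,0,0,0],[0,0.8,0,0,0,0,0],[0,1,0,0,0,0,0]]
  ]
}}

```text
time_s: 7.87
tcp_pos: [0.5785, -0.0745, 0.1105]
ee_rot: [-0.002, 0.729, 0.685, -0.002]
ft_force: [-11.5, 0.5, 10.4]
opening: 0.0118
```

>>> {"method": "carry_out", "body": {
  "targets": [
    [[0,0.4,0,0,0,0,0],[0,0.8,0,0,0,0,0],[0,0.8,0,0,0,0,0]]
  ]
}}

```text
time_s: 8.12
tcp_pos: [0.5785, -0.0745, 0.1105]
ee_rot: [-0.002, 0.729, 0.685, -0.002]
ft_force: [-13.3, 0.6, 12.0]
opening: 0.0114
```

Run:
```python
from mv import *
from fit import W
st();ins()
f=r.grab_frame("scene"); g=r.grab_frame("top")
crop(g["image"],275,108,345,188,7,"t.png"); crop(f["image"],180,200,265,310,5,"s.png")
a=cv2.imread("pics/t.png");b=cv2.imread("pics/s.png")[:560]
o=np.zeros((560,800,3),np.uint8);o[:,:350]=a[:,70:420];o[:b.shape[0],360:360+b.shape[1]]=b;cv2.imwrite("pics/a6.png",o)
```

```text
t 8.22 tcp [ 0.5786 -0.0745  0.1105] ang 86.41 F [-13.4   0.4  11. ] T [-0.028  1.75   0.002] open 12.0 q [-0.318  0.436  1.617 -0.002  1.095 -1.826]
in shaker mm [-53.3   0.7] F_sh [-13.4  -0.4]
```

View pics/a6.png

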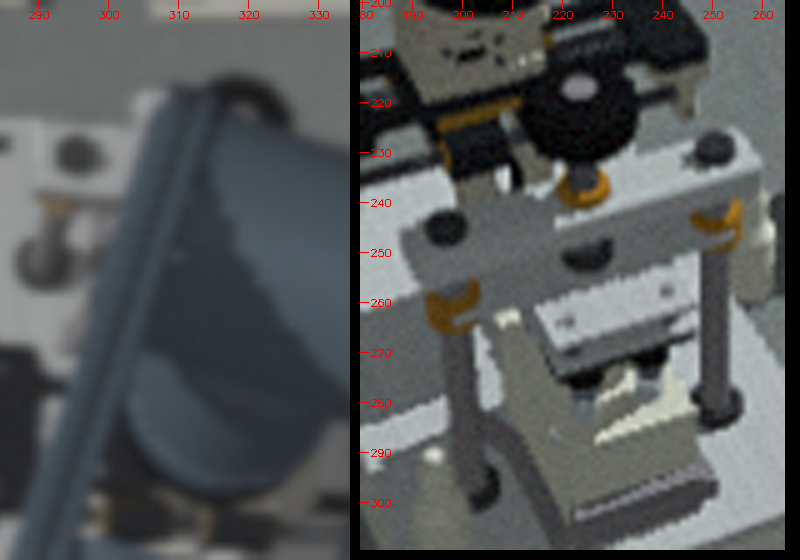

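Rack home: TCP stopped advancing while the force rose to 13 N, and the block sits against the stop at about (225,288) in the scene view. Next I relax, open and rise.

>>> {"method": "carry_out", "body": {
  "targets": [
    [[0,-1,0,0,0,0,0],[0,-1,0,0,0,0,0.3],[0,-1,0,0,0,0,0.5],[0,-1,0,0,0,0,0.5],[0,-1,0,0,0,0,0.5],[0,-1,-40,0,0,0,0.5],[0,-1,-80,0,0,0,0.5],[0,-1,-120,0,0,0,1],[0,-1,-160,0,0,0,1],[0,-1,-200,0,0,0,1]]
  ]
}}

```text
time_s: 9.15
tcp_pos: [0.5805, -0.0745, 0.3122]
ee_rot: [0.0, 0.729, 0.685, 0.0]
ft_force: [0.2, -1.1, -0.8]
opening: 0.0617
```

Run:
```python
from mv import *
st();ins();sh(.06,.0003,.33,70)
```

```text
t 9.15 tcp [ 0.5805 -0.0745  0.3122] ang 86.41 F [ 0.2 -1.1 -0.8] T [-0.002 -0.042  0.048] open 61.7 q [-0.318  0.287  1.323  0.     1.531 -1.826]
in shaker mm [-51.4   0.8] F_sh [ 0.2 -1.1]
shift [ -0.4 111.4 -17.7] turn [ 0.     0.    -1.222]
```

>>> {"method": "carry_out", "body": {
  "targets": [
    [[0,10,-20,0,0,-0.12,1],[0,111,-20,0,0,-1.222,1],[0,111,-20,0,0,-1.222,1],[0,111,-20,0,0,-1.222,1],[0,111,-20,0,0,-1.222,1],[0,111,-20,0,0,-1.222,1],[0,111,-20,0,0,-1.222,1],[0,111,-20,0,0,-1.222,1],[0,111,-20,0,0,-1.222,1],[0,111,-20,0,0,-1.222,1]]
  ]
}}

```text
time_s: 9.98
tcp_pos: [0.6916, -0.0816, 0.3299]
ee_rot: [-0.0, 0.201, 0.98, 0.0]
ft_force: [-1.3, 0.3, 0.2]
opening: 0.0925
```

>>> {"method": "carry_out", "body": {
  "targets": [
    [[0,0,0,0,0,-0.07,1],[0,0,0,0,0,-0.07,1]]
  ]
}}

```text
time_s: 10.15
tcp_pos: [0.6916, -0.0816, 0.3299]
ee_rot: [-0.0, 0.169, 0.986, 0.0]
ft_force: [0.3, 1.4, 0.1]
opening: 0.0927
```

Run:
```python
from mv import *
from fit import W
st();ins();sh(.06,0.0003,.268,70)
f=r.grab_frame("scene"); g=r.grab_frame("top")
P=W(S,[(.06,0,.277),(.06,0,.253),(.06,.022,.265),(.06,-.022,.265)])
crop(g["image"],285,98,345,168,7,"t.png",proj(g,P)); crop(f["image"],180,170,270,300,4,"s.png",proj(f,P))
a=cv2.imread("pics/t.png");b=cv2.imread("pics/s.png")
o=np.zeros((540,800,3),np.uint8);o[:490,:420]=a;o[:b.shape[0],430:430+b.shape[1]]=b;cv2.imwrite("pics/a7.png",o)
```

```text
t 10.25 tcp [ 0.6915 -0.0816  0.3301] ang 160.29 F [ 0.3  0.5 -0. ] T [0.096 0.007 0.048] open 93.0 q [-0.277  0.503  0.962  0.     1.677 -3.075]
in shaker mm [59.8  0.6] F_sh [0.3 0.5]
shift [-0.2 -0.2 62.1] turn [ 0.    -0.     0.067]
```

View pics/a7.png

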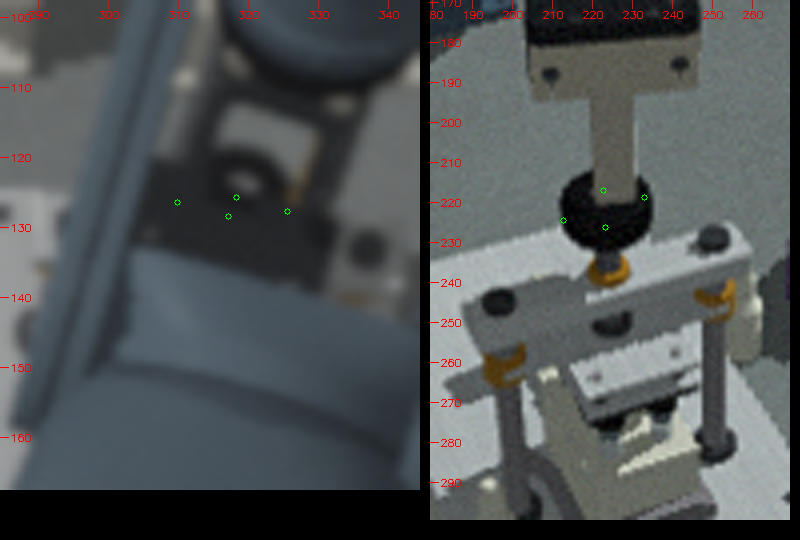

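>>> {"method": "carry_out", "body": {
  "targets": [
    [[0,0,30,0,0,0,1],[0,0,50,0,0,0,1],[0,0,62,0,0,0,1],[0,0,62,0,0,0,0.7],[0,0,62,0,0,0,0.5],[0,0,62,0,0,0,0.3],[0,0,62,0,0,0,0],[0,0,62,0,0,0,0],[0,0,62,0,0,0,0],[0,0,62,0,0,0,0]]
  ]
}}

```text
time_s: 11.18
tcp_pos: [0.6915, -0.0817, 0.269]
ee_rot: [0.001, 0.17, 0.985, -0.0]
ft_force: [-0.5, 0.1, 0.8]
opening: 0.0508
```

```bash
cat >> mv.py <<'E'
def tq(n=4):
    T=[];F=[];J=[]
    for i in range(n):
        s=r.observe(); T.append(s["ft_torque"]);F.append(s["ft_force"]);J.append(s["tau"][5]); r.grab_frame("top")
    print("T",np.mean(T,0).round(3),"sdz",np.std(np.array(T)[:,2]).round(3),"F",np.mean(F,0).round(1),"tau6",np.mean(J).round(4),np.std(J).round(4))
E
python3 - <<'E'
from mv import *
st();ins();tq()
E
```

```text
t 11.18 tcp [ 0.6915 -0.0817  0.269 ] ang 160.43 F [-0.5  0.1  0.8] T [0.131 0.051 0.006] open 50.8 q [-0.277  0.515  1.086 -0.     1.54  -3.077]
in shaker mm [59.9  0.5] F_sh [-0.5  0. ]
T [-0.028 -0.431  0.036] sdz 0.041 F [ 3.  -0.6 -1.1] tau6 0.0318 0.0315
```

>>> {"method": "carry_out", "body": {
  "targets": [
    [[0,0,0,0,0,0,0],[0,0,0,0,0,0,0],[0,0,0,0,0,0,0],[0,0,0,0,0,0,0]]
  ]
}}

```text
time_s: 11.72
tcp_pos: [0.6927, -0.0821, 0.2689]
ee_rot: [0.002, 0.17, 0.985, -0.0]
ft_force: [5.1, -1.9, -0.4]
opening: 0.0431
```

Run:
```python
from mv import *
st();ins();tq()
```

```text
t 11.72 tcp [ 0.6927 -0.0821  0.2689] ang 160.42 F [ 5.1 -1.9 -0.4] T [-0.1   -0.641  0.041] open 43.1 q [-0.278  0.516  1.085  0.     1.537 -3.077]
in shaker mm [61.1  0.1] F_sh [ 5.2 -1.6]
T [-0.107 -0.635  0.033] sdz 0.022 F [ 5.1 -1.5 -0.3] tau6 0.061 0.0
```

>>> {"method": "carry_out", "body": {
  "targets": [
    [[-1.6,0,0,0,0,0,0],[-1.6,0,0.1,0,0,0.05,0],[-1.6,0,0.2,0,0,0.1,0],[-1.6,0,0.3,0,0,0.15,0],[-1.6,0,0.4,0,0,0.2,0],[-1.6,0,0.5,0,0,0.25,0],[-1.6,0,0.6,0,0,0.3,0],[-1.6,0,0.7,0,0,0.35,0],[-1.6,0,0.8,0,0,0.4,0]]
  ]
}}

```text
time_s: 12.67
tcp_pos: [0.6931, -0.0823, 0.2681]
ee_rot: [0.0, 0.363, 0.932, -0.0]
ft_force: [1.7, -0.6, 1.9]
opening: 0.0435
```

Run:
```python
from mv import *
st();ins();tq()
```

```text
t 12.67 tcp [ 0.6931 -0.0823  0.2681] ang 137.38 F [ 1.7 -0.6  1.9] T [-0.004 -0.073  0.182] open 43.5 q [-0.278  0.519  1.082 -0.     1.54  -2.675]
in shaker mm [61.4  0. ] F_sh [ 1.7 -0.5]
T [ 0.022 -0.113 -0.026] sdz 0.164 F [ 1.7 -0.4  2.2] tau6 -0.0715 0.3737
```

>>> {"method": "carry_out", "body": {
  "targets": [
    [[0,0,0.1,0,0,0.04,0],[0,0,0.15,0,0,0.08,0],[0,0,0.23,0,0,0.12,0],[0,0,0.3,0,0,0.16,0],[0,0,0.38,0,0,0.2,0],[0,0,0.38,0,0,0.2,0],[0,0,0.38,0,0,0.2,0]]
  ]
}}

```text
time_s: 13.45
tcp_pos: [0.6931, -0.0823, 0.2677]
ee_rot: [0.001, 0.453, 0.892, 0.0]
ft_force: [1.8, -1.3, 3.7]
opening: 0.0433
```

```bash
cat >> mv.py <<'E'
def series(n=5):
    T=[];J=[]
    for i in range(n):
        s=r.observe(); T.append(s["ft_torque"][2]);J.append(s["tau"][5]); r.grab_frame("top")
    print("Tz",np.round(T,3),np.mean(T).round(3),"tau6",np.round(J,3))
E
python3 - <<'E'
from mv import *
st();series()
E
```

```text
t 13.45 tcp [ 0.6931 -0.0823  0.2677] ang 126.15 F [ 1.8 -1.3  3.7] T [-0.035 -0.255 -0.113] open 43.3 q [-0.278  0.519  1.083 -0.     1.539 -2.479]
Tz [-0.113 -0.132 -0.111 -0.133 -0.095] -0.117 tau6 [-0.032 -0.113 -0.121 -0.111 -0.098]
```

>>> {"method": "carry_out", "body": {
  "targets": [
    [[0,0,0.07,0,0,0.04,0],[0,0,0.14,0,0,0.08,0],[0,0,0.21,0,0,0.12,0],[0,0,0.28,0,0,0.16,0],[0,0,0.36,0,0,0.2,0]]
  ]
}}

```text
time_s: 14.12
tcp_pos: [0.6932, -0.0824, 0.2673]
ee_rot: [0.001, 0.541, 0.841, 0.0]
ft_force: [1.9, -1.4, 4.8]
opening: 0.0435
```

```bash
python3 -c "
from mv import *
st();print(r.observe()['tau'][5])"
```

```text
t 14.12 tcp [ 0.6932 -0.0824  0.2673] ang 114.53 F [ 1.9 -1.4  4.8] T [-0.14  -0.358  0.214] open 43.5 q [-0.278  0.519  1.084 -0.     1.538 -2.277]
-0.4485005233436823
```

>>> {"method": "carry_out", "body": {
  "targets": [
    [[0,0,0.07,0,0,0.04,0],[0,0,0.14,0,0,0.08,0],[0,0,0.21,0,0,0.12,0],[0,0,0.28,0,0,0.16,0],[0,0,0.36,0,0,0.2,0]]
  ]
}}

```text
time_s: 14.53
tcp_pos: [0.6932, -0.0825, 0.2669]
ee_rot: [0.001, 0.622, 0.783, 0.0]
ft_force: [1.8, -1.1, 4.3]
opening: 0.0434
```

```bash
python3 -c "
from mv import *
st();print(r.observe()['tau'][5])"
```

```text
t 14.53 tcp [ 0.6932 -0.0825  0.2669] ang 103.07 F [ 1.8 -1.1  4.3] T [-0.174 -0.352  0.233] open 43.4 q [-0.278  0.519  1.084 -0.     1.537 -2.077]
-0.44835224747657776
```

>>> {"method": "carry_out", "body": {
  "targets": [
    [[0,0,0.07,0,0,0.04,0],[0,0,0.14,0,0,0.08,0],[0,0,0.21,0,0,0.12,0],[0,0,0.28,0,0,0.16,0],[0,0,0.36,0,0,0.2,0]]
  ]
}}

```text
time_s: 14.95
tcp_pos: [0.6932, -0.0826, 0.2665]
ee_rot: [0.001, 0.697, 0.717, 0.0]
ft_force: [3.2, -2.5, 5.1]
opening: 0.0433
```

```bash
python3 -c "
from mv import *
st();print(r.observe()['tau'][5])"
```

```text
t 14.95 tcp [ 0.6932 -0.0826  0.2665] ang 91.61 F [ 3.2 -2.5  5.1] T [-0.203 -0.325  0.214] open 43.3 q [-0.278  0.519  1.085 -0.     1.536 -1.877]
-0.44810344465076923
```

>>> {"method": "carry_out", "body": {
  "targets": [
    [[0,0,0.07,0,0,0.04,0],[0,0,0.14,0,0,0.08,0],[0,0,0.21,0,0,0.12,0],[0,0,0.28,0,0,0.16,0],[0,0,0.35,0,0,0.2,0],[0,0,0.42,0,0,0.24,0],[0,0,0.5,0,0,0.28,0],[0,0,0.58,0,0,0.32,0]]
  ]
}}

```text
time_s: 15.62
tcp_pos: [0.6932, -0.0828, 0.266]
ee_rot: [0.001, 0.802, 0.597, 0.0]
ft_force: [2.3, -3.4, 5.6]
opening: 0.043
```

```bash
python3 -c "
from mv import *
st();print(r.observe()['tau'][5])"
```

```text
t 15.62 tcp [ 0.6932 -0.0828  0.266 ] ang 73.27 F [ 2.3 -3.4  5.6] T [-0.338 -0.432  0.201] open 43.0 q [-2.780e-01  5.190e-01  1.086e+00 -1.000e-03  1.535e+00 -1.557e+00]
-0.4481113515794277
```

>>> {"method": "carry_out", "body": {
  "targets": [
    [[0,0,0.07,0,0,0.04,0],[0,0,0.14,0,0,0.08,0],[0,0,0.21,0,0,0.12,0],[0,0,0.28,0,0,0.16,0],[0,0,0.35,0,0,0.2,0],[0,0,0.42,0,0,0.24,0],[0,0,0.5,0,0,0.28,0],[0,0,0.58,0,0,0.32,0]]
  ]
}}

```text
time_s: 16.28
tcp_pos: [0.6931, -0.0829, 0.2654]
ee_rot: [0.001, 0.887, 0.461, 0.0]
ft_force: [2.7, -2.4, 4.6]
opening: 0.0434
```

```bash
python3 -c "
from mv import *
st();print(r.observe()['tau'][5])"
```

```text
t 16.28 tcp [ 0.6931 -0.0829  0.2654] ang 54.93 F [ 2.7 -2.4  4.6] T [-0.453 -0.356  0.153] open 43.4 q [-2.780e-01  5.200e-01  1.087e+00 -1.000e-03  1.534e+00 -1.237e+00]
-0.44827348552644253
```

>>> {"method": "carry_out", "body": {
  "targets": [
    [[0,0,0.07,0,0,0.04,0],[0,0,0.14,0,0,0.08,0],[0,0,0.21,0,0,0.12,0],[0,0,0.28,0,0,0.16,0],[0,0,0.36,0,0,0.2,0],[0,0,0.44,0,0,0.24,0],[0,0,0.52,0,0,0.28,0],[0,0,0.6,0,0,0.32,0],[0,0,0.67,0,0,0.36,0],[0,0,0.74,0,0,0.4,0]]
  ]
}}

```text
time_s: 17.12
tcp_pos: [0.693, -0.083, 0.2646]
ee_rot: [0.001, 0.961, 0.276, 0.0]
ft_force: [1.4, -2.4, 5.3]
opening: 0.0431
```

```bash
python3 -c "
from mv import *
st();print(r.observe()['tau'][5])"
```

```text
t 17.12 tcp [ 0.693  -0.083   0.2646] ang 32.01 F [ 1.4 -2.4  5.3] T [-0.525 -0.243  0.091] open 43.1 q [-2.780e-01  5.200e-01  1.088e+00 -1.000e-03  1.532e+00 -8.370e-01]
-0.4487403016537428
```

>>> {"method": "carry_out", "body": {
  "targets": [
    [[0,0,0.07,0,0,0.04,0],[0,0,0.14,0,0,0.08,0],[0,0,0.21,0,0,0.12,0],[0,0,0.28,0,0,0.16,0],[0,0,0.36,0,0,0.2,0],[0,0,0.44,0,0,0.24,0],[0,0,0.52,0,0,0.28,0],[0,0,0.6,0,0,0.32,0],[0,0,0.67,0,0,0.36,0],[0,0,0.74,0,0,0.4,0]]
  ]
}}

```text
time_s: 17.95
tcp_pos: [0.6929, -0.0831, 0.2638]
ee_rot: [0.001, 0.997, 0.079, 0.0]
ft_force: [1.1, -3.0, 4.5]
opening: 0.0432
```

```bash
python3 -c "
from mv import *
st();print(r.observe()['tau'][5])"
```

```text
t 17.95 tcp [ 0.6929 -0.0831  0.2638] ang 9.08 F [ 1.1 -3.   4.5] T [-0.569 -0.175  0.157] open 43.2 q [-2.780e-01  5.200e-01  1.090e+00 -1.000e-03  1.531e+00 -4.370e-01]
-0.44919535517692566
```

>>> {"method": "carry_out", "body": {
  "targets": [
    [[0,0,0.07,0,0,0.04,0],[0,0,0.14,0,0,0.08,0],[0,0,0.21,0,0,0.12,0],[0,0,0.28,0,0,0.16,0],[0,0,0.36,0,0,0.2,0],[0,0,0.44,0,0,0.24,0],[0,0,0.52,0,0,0.28,0],[0,0,0.6,0,0,0.32,0],[0,0,0.67,0,0,0.36,0],[0,0,0.74,0,0,0.4,0]]
  ]
}}

```text
time_s: 18.78
tcp_pos: [0.6927, -0.0831, 0.263]
ee_rot: [0.001, 0.993, -0.12, 0.0]
ft_force: [1.0, -2.9, 5.0]
opening: 0.0433
```

```bash
python3 -c "
from mv import *
st();print(r.observe()['tau'][5])"
```

```text
t 18.78 tcp [ 0.6927 -0.0831  0.263 ] ang -13.84 F [ 1.  -2.9  5. ] T [-0.626  0.006  0.186] open 43.3 q [-0.278  0.52   1.091 -0.002  1.53  -0.037]
-0.4498252272605896
```

>>> {"method": "carry_out", "body": {
  "targets": [
    [[0,0,0.07,0,0,0.04,0],[0,0,0.14,0,0,0.08,0],[0,0,0.21,0,0,0.12,0],[0,0,0.28,0,0,0.16,0],[0,0,0.36,0,0,0.2,0]]
  ]
}}

```text
time_s: 19.2
tcp_pos: [0.6926, -0.0831, 0.2627]
ee_rot: [0.001, 0.976, -0.219, 0.0]
ft_force: [0.6, -3.1, 4.6]
opening: 0.0436
```

```bash
python3 -c "
from mv import *
st();print(r.observe()['tau'][5])
f=r.grab_frame('scene');crop(f['image'],180,190,270,300,5,'a8.png')"
```

```text
t 19.2 tcp [ 0.6926 -0.0831  0.2627] ang -25.3 F [ 0.6 -3.1  4.6] T [-0.565  0.028  0.184] open 43.6 q [-0.278  0.52   1.092 -0.002  1.529  0.163]
-0.450055617839098
```

View pics/a8.png

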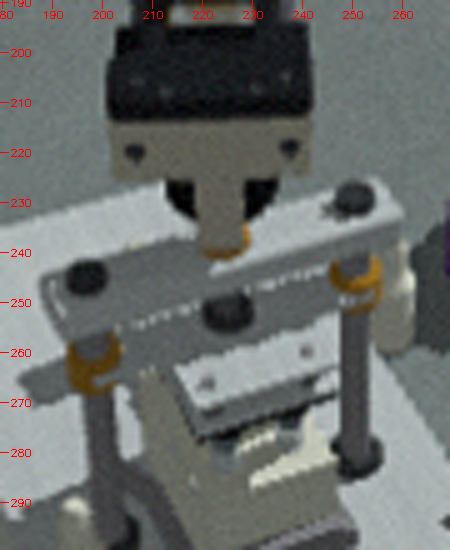

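The plate has come down and now nearly hides the stoppers at about (225,277). I'll go on in small steps.

>>> {"method": "carry_out", "body": {
  "targets": [
    [[0,0,0.07,0,0,0.04,0],[0,0,0.14,0,0,0.08,0],[0,0,0.21,0,0,0.12,0],[0,0,0.28,0,0,0.16,0],[0,0,0.36,0,0,0.2,0]]
  ]
}}

```text
time_s: 19.67
tcp_pos: [0.6925, -0.0831, 0.2623]
ee_rot: [0.001, 0.949, -0.315, 0.0]
ft_force: [0.6, -4.0, 5.7]
opening: 0.0433
```

```bash
python3 -c "
from mv import *
st();print(r.observe()['tau'][5])"
```

```text
t 19.67 tcp [ 0.6925 -0.0831  0.2623] ang -36.74 F [ 0.6 -4.   5.7] T [-0.606  0.073  0.169] open 43.3 q [-0.278  0.52   1.093 -0.002  1.528  0.363]
-0.44029626064002514
```

>>> {"method": "carry_out", "body": {
  "targets": [
    [[0,0,0.07,0,0,0.04,0],[0,0,0.14,0,0,0.08,0],[0,0,0.21,0,0,0.12,0],[0,0,0.28,0,0,0.16,0],[0,0,0.36,0,0,0.2,0]]
  ]
}}

```text
time_s: 20.08
tcp_pos: [0.6924, -0.083, 0.262]
ee_rot: [0.001, 0.913, -0.408, 0.0]
ft_force: [-1.1, -3.0, 5.9]
opening: 0.0431
```

```bash
python3 -c "
from mv import *
st();print(r.observe()['tau'][5])"
```

```text
t 20.08 tcp [ 0.6924 -0.083   0.262 ] ang -48.19 F [-1.1 -3.   5.9] T [-0.581  0.121  0.255] open 43.1 q [-0.278  0.52   1.093 -0.002  1.528  0.563]
-0.417677890509367
```

>>> {"method": "carry_out", "body": {
  "targets": [
    [[0,0,0.07,0,0,0.04,0],[0,0,0.14,0,0,0.08,0],[0,0,0.21,0,0,0.12,0],[0,0,0.28,0,0,0.16,0],[0,0,0.36,0,0,0.2,0]]
  ]
}}

```text
time_s: 20.5
tcp_pos: [0.6924, -0.0829, 0.2616]
ee_rot: [0.001, 0.868, -0.497, -0.0]
ft_force: [-1.7, -3.7, 5.5]
opening: 0.0432
```

```bash
python3 -c "
from mv import *
st();print(r.observe()['tau'][5])"
```

```text
t 20.5 tcp [ 0.6924 -0.0829  0.2616] ang -59.64 F [-1.7 -3.7  5.5] T [-0.583  0.281  0.294] open 43.2 q [-0.278  0.521  1.094 -0.002  1.527  0.763]
-0.3949338477104902
```

Contact: the torque has risen steadily by 0.055 N m, about 29–33 N. About 0.36 rad more is needed.

>>> {"method": "carry_out", "body": {
  "targets": [
    [[0,0,0.07,0,0,0.04,0],[0,0,0.14,0,0,0.08,0],[0,0,0.21,0,0,0.12,0],[0,0,0.28,0,0,0.16,0],[0,0,0.36,0,0,0.2,0]]
  ]
}}

```text
time_s: 20.92
tcp_pos: [0.6923, -0.0828, 0.2613]
ee_rot: [0.001, 0.814, -0.581, 0.0]
ft_force: [-0.8, -2.8, 5.6]
opening: 0.0434
```

```bash
python3 -c "
from mv import *
st();print(r.observe()['tau'][5])"
```

```text
t 20.92 tcp [ 0.6923 -0.0828  0.2613] ang -71.1 F [-0.8 -2.8  5.6] T [-0.488  0.298  0.284] open 43.4 q [-2.780e-01  5.210e-01  1.095e+00 -1.000e-03  1.527e+00  9.630e-01]
-0.37202258594334126
```

>>> {"method": "carry_out", "body": {
  "targets": [
    [[0,0,0.07,0,0,0.04,0],[0,0,0.14,0,0,0.08,0],[0,0,0.21,0,0,0.12,0],[0,0,0.29,0,0,0.16,0]]
  ]
}}

```text
time_s: 21.25
tcp_pos: [0.6923, -0.0828, 0.261]
ee_rot: [0.001, 0.765, -0.645, 0.0]
ft_force: [-1.0, -2.4, 5.1]
opening: 0.0429
```

```bash
python3 -c "
from mv import *
st();print(r.observe()['tau'][5])"
```

```text
t 21.25 tcp [ 0.6923 -0.0828  0.261 ] ang -80.26 F [-1.  -2.4  5.1] T [-0.387  0.287  0.272] open 42.9 q [-2.780e-01  5.210e-01  1.095e+00 -1.000e-03  1.526e+00  1.123e+00]
-0.3538024239242077
```

>>> {"method": "carry_out", "body": {
  "targets": [
    [[0,0,0,0,0,0,0],[0,0,0,0,0,0,0.7],[0,0,0,0,0,0,1],[0,0,0,0,0,0,1],[0,0,0,0,0,0,1],[0,0,0,0,0,0,1],[0,0,0,0,0,0,1],[0,0,-30,0,0,0,1],[0,0,-70,0,0,0,1],[0,0,-110,0,0,0,1]]
  ]
}}

```text
time_s: 22.08
tcp_pos: [0.6921, -0.0819, 0.3704]
ee_rot: [0.001, 0.765, -0.644, -0.002]
ft_force: [2.0, -1.1, 0.9]
opening: 0.0924
```

>>> {"method": "carry_out", "body": {
  "targets": [
    [[0,0,-20,0,0,0,1],[200,0,-20,0,0,0,1],[200,0,-20,0,0,0,1],[200,0,-20,0,0,0,1],[200,0,-20,0,0,0,1],[200,0,-20,0,0,0,1],[200,0,-20,0,0,0,1],[200,0,-20,0,0,0,1]]
  ]
}}

```text
time_s: 22.75
tcp_pos: [0.7266, -0.2821, 0.3878]
ee_rot: [0.0, 0.764, -0.646, -0.002]
ft_force: [0.2, 1.0, -0.5]
opening: 0.0928
```

Run:
```python
from mv import *
st()
f=r.grab_frame("scene"); g=r.grab_frame("top")
crop(g["image"],255,108,375,228,3,"t.png"); crop(f["image"],120,190,295,345,3,"s.png")
a=cv2.imread("pics/t.png");b=cv2.resize(cv2.imread("pics/s.png"),None,fx=.8,fy=.8,interpolation=3)
a=cv2.imread("pics/t.png");b=cv2.imread("pics/s.png")[:, :435]
o=np.zeros((470,800,3),np.uint8);o[:360,:360]=a;o[:b.shape[0],365:800]=b;cv2.imwrite("pics/a9.png",o)
```

```text
t 22.75 tcp [ 0.7266 -0.2821  0.3878] ang -80.41 F [ 0.2  1.  -0.5] T [-0.052  0.171 -0.003] open 92.8 q [-0.513  0.734  0.428  0.     1.983  0.891]
```

View pics/a9.png

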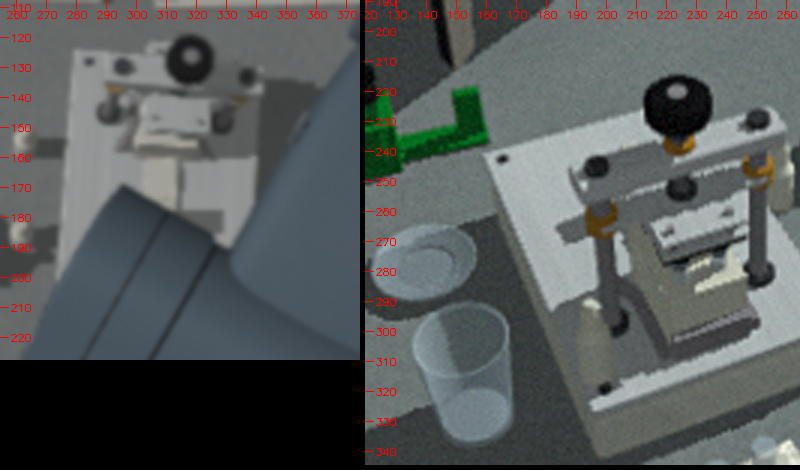

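The plate is pressing on the stoppers at about (228,265) and the rack is against the stop. The bottles, beaker and dish in view stand in place, and the arm is clear, so I'm handing in.

```bash
python3 -c "
from workcell import r
print(r.close_job())"
```

```text
the job is handed in; nothing more can be done
None
```

The rack is home against the back stop and the hold-down plate is pressing on the stoppers with an estimated 51–58 N. The job was handed in at about 23 s of the 72 s allowed, with the arm clear of everything.

- **Rack:** I gripped the white rack by its fin, squared it to the rails and slid it in slowly. It met the stop softly: the tool stopped moving while the force rose to about 13 N. That includes about 6 N of sliding friction, well under the 45 N limit. The fin ended within about 1 mm of where it should be with the rack home.
- **Knob:** I turned it about 4.2 rad clockwise, the last 0.85 rad of it after the plate touched. The two estimates of the pressing force differ a little:
    - **By torque:** the wrist joint torque rose 0.096 N m, about 51 N.
    - **By angle:** the turn after touching gives about 58 N.
- **Disagreements:** the wrist torque sensor was noisy, and at rest it read about −0.12 N m before contact. I therefore compared only readings taken at the same turning speed. The two cameras disagreed by about a pixel on where the rails are, but the rack slid in with almost no side force.
- **Last look:** it shows the rack at the stop, the plate on the stoppers, and the beaker, dish and nearby bottles standing where they were. I did not check the marker, the measuring cylinder or the purple rack again afterwards.

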